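# Bring the spout bottle forward on the paint carousel and unscrew its spout

## Task

Turn the bottle carousel by the wooden bar in its middle until the bottle with the pointed spout stands in front, at the metal arrow of the stand. Then unscrew that pointed spout anticlockwise as far as it goes, so that the bottle is open, with the bottle still standing at the arrow, and let go.

Things in the scene. Friction and masses are not known exactly. Their poses are not given: they have to be found in the camera images.
- bar_grip (a point): Lengths in mm. Centre of the wooden bar (64 long, 14 thick, 28 high; top 12 above this point, 140 above the table) on the carousel's axis; x along the bar, z up. Turns with the plywood deck (diameter 250, top at 30), both ways, friction 0.09 N m, no detent, stays where left. Three white bottles (diameter 50) stand 120 degrees apart, 90 from the axis; the spout bottle lies to -x of this point.
- spout_grip (a point): Lengths in mm. On the axis of the pointed spout, 108 above the table when shut; moves with it. Ribbed grey collar, diameter 36, from 18 below to 10 above this point, a 20 high cone on top. Below, the bottle's shoulder widens from diameter 26 at 25 below to 50 at 36 below. The other bottles have caps without a point: a flat disc (diameter 52, top at 104) and a low dome (diameter 36, top at 116).
- front_mark (a point): Lengths in mm. Where spout_grip must come: fixed to the stand, 108 above the table, 90 from the carousel's axis, straight above the line of the metal arrow (26 wide) that sticks out 45 from under the deck at table height. The arrow points along this point's -x, away from the axis.
- spout (a joint): Turn of the spout in its thread, rad: 0 screwed shut, grows anticlockwise seen from above to 1.35 (77 degrees) at its end stop, where the bottle is open and the spout stays captive on it. It rises 6 mm on the way (4.5 mm per rad). Friction about 0.06 N m; it stays where it is left.

How it is judged (in metres and radians):
On the way, in this order (a step that is already met when the one before it is completed fails the run):
1. the spout bottle stands at the arrow, its spout still shut (horizontal distance between spout_grip and front_mark below 0.02 m and value of joint spout below 0.3 rad), for 0.2 s.
2. the spout is unscrewed at the arrow (horizontal distance between spout_grip and front_mark below 0.02 m and value of joint spout above 1.1 rad), for 0.2 s.
At the end, for the whole second after the job is handed in: The spout's axis stands within 20 mm of the front mark, measured level (about 13 degrees of carousel turn), and the spout is unscrewed by more than 1.1 rad (63 degrees) of its 1.35 (all of step 2); the robot touches nothing.
It also fails if it takes over 58 s, if anything falls off the work surface, if the arm or the gripper's body presses on something with over 40 N, if the wrist force passes 120 N, or if a joint passes its speed limit or range.

## Robot

A 7-joint arm with a two-finger parallel gripper is mounted at the origin on a cart in front of the work surface, level with it; the furniture and walls round the work are solid. World frame = base frame: x ahead of the robot, y to its left, z up, the work surface at z = 0. Lengths are in m, angles in degrees, forces in N, time in s.
With the tool pointing down it reaches from about 0.35 to 0.9 m from the base axis. Payload 8.1 kg.
Tool frame: the origin (TCP) lies midway between the tips of the shut fingers; the grasp point (between the pads) lies 19 mm behind it (bot.grip_depth is the distance from the TCP to the grasp point, in m); y points along the fingers, x is the direction in which the jaws open and shut, and the axes are right-handed (so a half turn about y gives the same grasp; the last joint's range is limited). The gripper opens to 85 mm and grips with 20 to 120 N. Pads are 22 mm wide; open, the fingers measure 114 mm over their backs; the gripper's body (76 mm by 85 mm) begins 54 mm behind the grasp point. The pads swing forward as they close: fully open they stand 13 mm farther back than shut.
Start: joints at [-82.426, 24.895, 1.432, 90.138, -0.665, 64.973, -4.303], TCP at [0.145, 0.608, 0.231] pointing down, gripper open.
Joint ranges: [-149.89, 149.89], [-25.12, 119.58], [-72.63, 75.52], [4.76, 147.25], [-75.54, 255.54], [6.69, 114.76], [-157.13, 157.13]. Speed limits (degrees/s): [127.2, 127.2, 172.46, 172.46, 180, 180, 180].

## Interface

Orientations are given as a 3x3 rotation matrix whose columns are the frame's x, y, z axes.
In Python, from cell import readout, get_image, camera_info, ticket, bot gives the robot as it stands.
- The arm moves only by the shell command python3 -m jog 'ROWS' [OPENING] [FORCE]. ROWS is a JSON object of lists of equal length, an entry for each row: "offset": the shift along the tool's x, y, z in units of 30 mm (1.0 is 30 mm), a list of three; "roll": the turn about the tool's y in units of 6 degrees (1.0 is 6 degrees). In form: {"offset": [[x, y, z], ...], "roll": [roll, ...]}. A call has 1 to 10 rows; each row is the pose to reach, as a shift and turn from the pose commanded when the call began, along the tool's axes at that moment; what a row does not reach only later rows make up. A row lasts 1/10 s, in which the tool goes at most 50 mm and 8.59 degrees, less where a joint would pass 70% of its speed; a pose out of reach is approached as far as the arm can. A call with a gripper value outside its range is refused whole. OPENING is the closure, from 0 (fully open) to 1 (shut), set as the call begins (- or left out, the last holds). The fingers move at their own pace and stop on an object; FORCE is the grip in N (left out, the last holds). Time passes only in rows, so rows that repeat a pose let the fingers close. It gives the time, the measured TCP pose, the force and the opening at its end, in the units of the state.
- readout.state(): the state, without advancing time (a new reading comes with each control period).
- get_image(name): name is "scene" or "top"; returns the picture (480x640x3 uint8, red, green, blue); there is no depth.
- camera_info(name): a dict with "vertical_fov" (degrees; the focal length in pixels is half the picture's height over the tangent of half this angle, whatever the lens; pixels are square), "cx", "cy" (the principal point, pixels), "k1" (the pictures are not rectified: a ray, as slopes to the right and down, at radius r is drawn at 1 + k1 r^2 times it, then the intrinsics apply), "T" (4x4, takes a point from camera to world coordinates). Camera axes: x right, y up, looking along -z (the intrinsics and any distortion apply to the point x, -y, -z); pixel columns grow to the right and rows downward; lengths in m; the calibration is good to about 2 mm. A picture is of the moment at which its call begins. camera_info takes no time and is no camera call.
- ticket.close_job(): hands the job in, once; it reports no verdict.
The state is a dict: "time": time; "qpos": joint angles; "dq": joint speeds; "effort": joint torques, N m; "eef_pos": TCP position; "tool_rot": TCP orientation; "force": force on the tool from outside, world axes, zero at the start; "moment": the same for the moment, N m; "grip_width": opening from 0.0 (shut) to 1.0 (fully open).
Only numpy, scipy, OpenCV 4.12 (cv2) and the standard library are available. Lean on these libraries where they do the work, as an engineer would, in place of code of your own. Each camera call takes 0.05 s, during which the arm holds its last target. There are 200 camera calls.

## Working session

There is one attempt and no reset: what is moved stays moved. The work goes in short steps, Python scripts to look and compute and a shell command to move; the robot and the scene stay as the last step left them, time stands still between calls to the robot, and variables do not carry over. Pictures are saved under pics/ and viewed, about 8 in all and at most 12, crops included, and the job is handed in when it is done.

```bash
ls; mkdir -p pics; python3 - <<'E'
from cell import readout,get_image,camera_info,bot
import cv2,numpy as np
s=readout.state();print({k:np.round(v,3).tolist() for k,v in s.items()})
print(bot.grip_depth)
for n in("scene","top"):
    im=get_image(n);cv2.imwrite(f"pics/{n}0.png",im[:,:,::-1]);print(n,{k:np.round(v,4).tolist() for k,v in camera_info(n).items()})
E
```

```text
pics
{'time': 0.0, 'qpos': [-82.426, 24.937, 1.431, 90.188, -0.663, 64.974, -4.305], 'dq': [-0.051, -0.041, -0.012, 0.106, -0.078, -0.015, -0.081], 'effort': [0.001, -67.048, 1.025, -31.621, 0.015, 0.012, 0.0], 'eef_pos': [0.145, 0.607, 0.231], 'tool_rot': [[0.233, -0.0, -0.973], [0.973, -0.002, 0.233], [-0.002, -1.0, -0.0]], 'force': [-0.712, -0.507, 0.371], 'moment': [0.028, -0.034, 0.002], 'grip_width': 1.003}
0.0187
scene {'vertical_fov': 50.3337, 'cx': 314.3674, 'cy': 240.5133, 'k1': -0.1198, 'T': [[-0.8617, 0.3937, -0.3201, 0.2326], [-0.5071, -0.6885, 0.5185, 0.5885], [-0.0163, 0.6092, 0.7929, 0.8278], [0.0, 0.0, 0.0, 1.0]]}
top {'vertical_fov': 51.5181, 'cx': 322.4758, 'cy': 244.666, 'k1': -0.053, 'T': [[0.0185, 0.9878, -0.1544, 0.3772], [-0.9997, 0.0205, 0.0116, 0.1401], [0.0146, 0.1541, 0.9879, 0.9764], [0.0, 0.0, 0.0, 1.0]]}
```

View pics/top0.png

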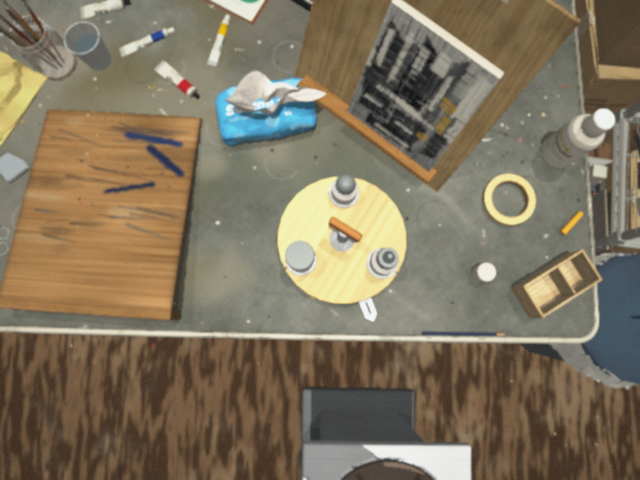

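View pics/scene0.png

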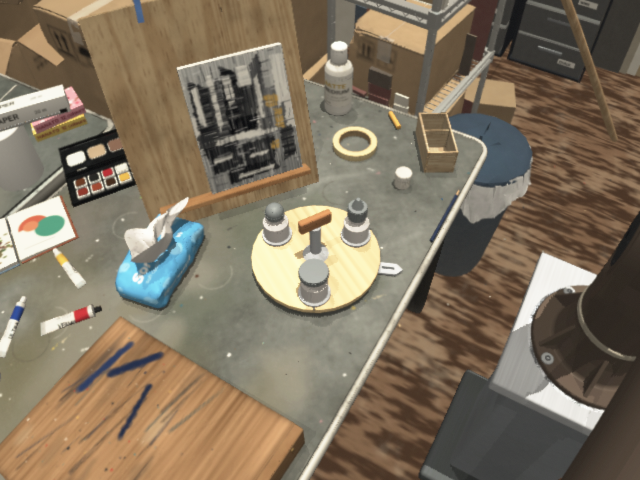

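```bash
python3 - <<'E'
import cv2
im=cv2.imread("pics/top0.png")[165:325,265:425]
a=cv2.resize(im,None,fx=3.7,fy=3.7,interpolation=cv2.INTER_CUBIC)
cv2.imwrite("pics/topc.png",a)
im=cv2.imread("pics/scene0.png")[185:315,245:410]
cv2.imwrite("pics/scenec.png",cv2.resize(im,None,fx=4,fy=4,interpolation=cv2.INTER_CUBIC))
E
```

```text
(no output)
```

View pics/topc.png

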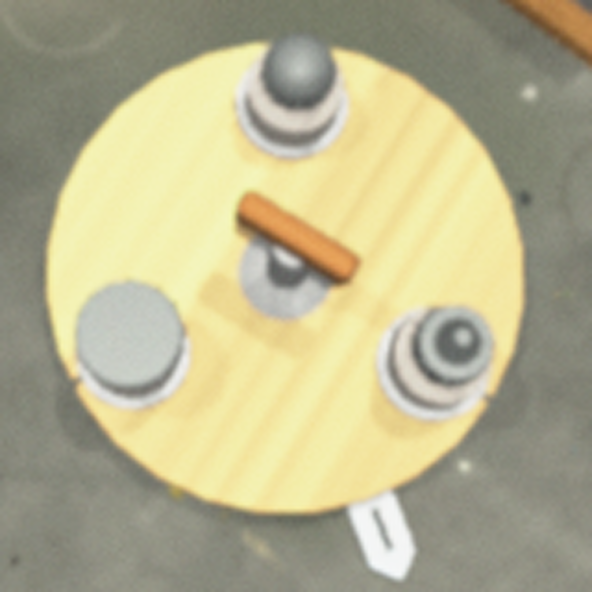

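View pics/scenec.png

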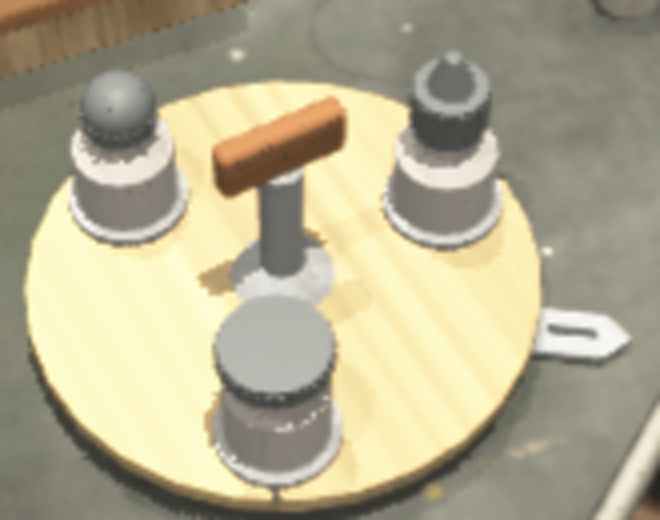

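```bash
cat > h.py <<'E'
import numpy as np,cv2
from cell import camera_info
def ray(n,px):
    c=camera_info(n);f=240/np.tan(np.radians(c["vertical_fov"]/2));K=np.array([[f,0,c["cx"]],[0,f,c["cy"]],[0,0,1]])
    u=cv2.undistortPointsIter(np.array([[px]],float),K,np.array([c["k1"],0,0,0,0.]),None,None,(3,50,1e-10))[0,0]
    T=np.array(c["T"]);return T[:3,3],T[:3,:3]@[u[0],-u[1],-1]
def hit(n,px,z):
    o,d=ray(n,px);return (o+d*(z-o[2])/d[2])[:2]
E
python3 - <<'E'
from h import *
t=lambda x,y,z:hit("top",(265+x/3.7-.365,165+y/3.7-.365),z)
s=lambda x,y,z:hit("scene",(245+x/4-.375,185+y/4-.375),z)
deck=np.array([t(*p,.03) for p in[(46,268),(523,280),(300,40),(290,515),(120,103),(120,447),(460,435),(455,107)]])
A=np.c_[2*deck,np.ones(8)];c=np.linalg.lstsq(A,(deck**2).sum(1),rcond=None)[0];print("deck",c[:2],np.sqrt(c[2]+c[:2]@c[:2]))
print("bar top",t(301,228,.14),s(279,138,.14))
print("tip",t(463,338,.138),s(453,55,.138),"collar",t(453,343,.118))
a=[t(403,578,.002),s(630,338,.002)];b=[t(372,500,.002),s(540,333,.002)]
print("arrow tip",a,"base",b)
for C in (t(301,228,.14),s(279,138,.14),c[:2]):
  print([np.degrees(np.arctan2(*(p-C)[::-1])).round(1) for p in a+[t(463,338,.138),s(453,55,.138)]], [np.linalg.norm(p-C).round(3) for p in a+[t(463,338,.138),s(453,55,.138)]])
d=lambda p,q:np.degrees(np.arctan2(*(q-p)[::-1]))
print("bar dir",d(t(250,205,.14),t(347,262,.14)),d(s(218,158,.14),s(342,110,.14)),"arrowdir",d(b[0],a[0]),d(b[1],a[1]))
E
```

```text
deck [0.53922956 0.09205813] 0.12535164708199723
bar top [0.54071455 0.09058986] [0.53431438 0.09795426]
tip [0.49111845 0.01515717] [0.49144038 0.01490155] collar [0.49136116 0.01691594]
arrow tip [array([0.38179532, 0.02666319]), array([0.38123125, 0.0241152 ])] base [array([0.42231754, 0.04323794]), array([0.42084013, 0.04329839])]
[np.float64(-158.1), np.float64(-157.4), np.float64(-123.3), np.float64(-123.1)] [np.float64(0.171), np.float64(0.173), np.float64(0.09), np.float64(0.09)]
[np.float64(-154.9), np.float64(-154.2), np.float64(-117.6), np.float64(-117.3)] [np.float64(0.168), np.float64(0.17), np.float64(0.093), np.float64(0.093)]
[np.float64(-157.4), np.float64(-156.7), np.float64(-122.0), np.float64(-121.8)] [np.float64(0.17), np.float64(0.172), np.float64(0.091), np.float64(0.091)]
bar dir -119.77902458621901 -123.34494472559103 arrowdir -157.75402468199144 -154.15838099068557
```

```bash
cat >> h.py <<'E'
def plan(x,y,z,ang,a0=None):
    from cell import readout
    s=readout.state();R=np.array(s["tool_rot"]);p=np.array(s["eef_pos"])
    cur=np.degrees(np.arctan2(R[1,0],R[0,0]))
    print("t",round(s["time"],2),"pos",p.round(4),"xang",cur.round(2),"y",R[:,1].round(3),"F",np.round(s["force"],1),"M",np.round(s["moment"],2),"grip",np.round(s["grip_width"],3),"q",np.round(s["qpos"],0))
    print("offset",(R.T@(np.array([x,y,z])-p)/.03).round(2),"roll",round((cur-ang)/6,2))
E
python3 -m jog '{"offset":[[-13.7,0.5,-16.8],[-13.7,0.5,-16.8],[-13.7,0.5,-16.8],[-13.7,0.5,-16.8],[-13.7,0.5,-16.8],[-13.7,0.5,-16.8],[-13.7,0.5,-16.8],[-13.7,0.5,-16.8],[-13.7,0.5,-16.8],[-13.7,0.5,-16.8]],"roll":[18.1,18.1,18.1,18.1,18.1,18.1,18.1,18.1,18.1,18.1]}' 0.3 40
python3 -c "from h import *;plan(.5395,.0915,.215,-32)"
```

```text
time: 1.1
eef_pos: [0.4493, 0.2087, 0.2198]
tool_rot: [[0.986, -0.0, 0.169], [-0.169, 0.0, 0.986], [-0.0, -1.0, 0.0]]
force: [0.4, 1.1, -0.3]
grip_width: 0.701
t 1.1 pos [0.4493 0.2087 0.2198] xang -9.73 y [-0.  0. -1.] F [ 0.4  1.1 -0.3] M [ 0.08 -0.05  0.01] grip 0.701 q [-55.  14.  29. 110.  -8.  58. -32.]
offset [ 3.62  0.16 -3.34] roll 3.71
```

```bash
python3 -m jog '{"offset":[[3.6,0.2,-3.3],[3.6,0.2,-3.3],[3.6,0.2,-3.3],[3.6,0.2,-3.3],[3.6,0.2,-3.3],[3.6,0.2,-3.3],[3.6,0.2,-3.3],[3.6,0.2,-3.3]],"roll":[3.7,3.7,3.7,3.7,3.7,3.7,3.7,3.7]}'
python3 -c "from h import *;plan(.5395,.0915,.109,-32)"
```

```text
time: 1.9
eef_pos: [0.5385, 0.0964, 0.2138]
tool_rot: [[0.853, -0.0, 0.522], [-0.522, 0.001, 0.853], [-0.0, -1.0, 0.0]]
force: [-0.9, 0.5, -0.1]
grip_width: 0.701
t 1.9 pos [0.5385 0.0964 0.2138] xang -31.47 y [-0.     0.001 -1.   ] F [-0.9  0.5 -0.1] M [0.03 0.02 0.02] grip 0.701 q [-43.  20.  36. 105. -14.  59. -33.]
offset [ 0.11  3.49 -0.12] roll 0.09
```

```bash
python3 -m jog '{"offset":[[0.1,0,-0.1],[0.1,1,-0.1],[0.1,2,-0.1],[0.1,2.7,-0.1],[0.1,3.2,-0.1],[0.1,3.5,-0.1],[0.1,3.5,-0.1],[0.1,3.5,-0.1]],"roll":[0.1,0.1,0.1,0.1,0.1,0.1,0.1,0.1]}'
python3 -m jog '{"offset":[[0,0,0],[0,0,0],[0,0,0],[0,0,0],[0,0,0],[0,0,0],[0,0,0],[0,0,0]],"roll":[0,0,0,0,0,0,0,0]}' 1 40
python3 - <<'E'
from h import *
from cell import get_image
plan(.5395,.0915,.109,-67)
im=np.hstack([cv2.resize(get_image(n)[y:y+160,x:x+160],(400,400),interpolation=cv2.INTER_CUBIC) for n,x,y in(("top",265,165),("scene",245,170))])
cv2.imwrite("pics/g1.png",im[:,:,::-1])
E
```

```text
time: 2.7
eef_pos: [0.5404, 0.091, 0.1093]
tool_rot: [[0.846, 0.001, 0.533], [-0.533, 0.0, 0.846], [0.0, -1.0, 0.0]]
force: [-0.2, -0.2, -1.4]
grip_width: 0.7
time: 3.5
eef_pos: [0.5382, 0.0925, 0.1093]
tool_rot: [[0.847, -0.003, 0.532], [-0.532, 0.002, 0.847], [-0.004, -1.0, 0.0]]
force: [-8.6, 4.2, 11.3]
grip_width: 0.21
t 3.5 pos [0.5382 0.0925 0.1093] xang -32.13 y [-0.003  0.002 -1.   ] F [-8.6  4.2 11.3] M [0.93 1.93 0.02] grip 0.21 q [-38.  28.  32. 111. -20.  47. -27.]
offset [ 0.06  0.01 -0.01] roll 5.81
```

View pics/g1.png

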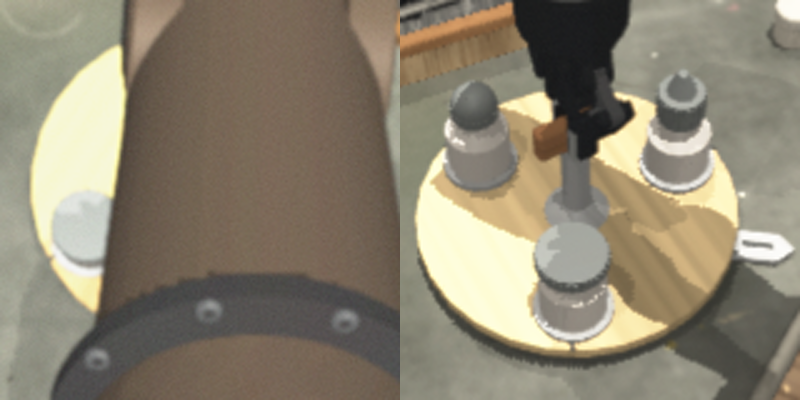

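The bar is gripped (scene view: jaws on bar at ~(585,120), spout bottle at (682,100)); the side force hints the axis is ~1–2 mm toward tool −x.

```bash
python3 -m jog '{"offset":[[-0.07,0,0],[-0.07,0,0],[-0.07,0,0],[-0.07,0,0],[-0.07,0,0],[-0.07,0,0],[-0.07,0,0],[-0.07,0,0],[-0.07,0,0],[-0.07,0,0]],"roll":[0.3,0.8,1.5,2.2,2.9,3.6,4.3,5.0,5.6,6.0]}'
python3 -m jog '{"offset":[[0,0,0],[0,0,0],[0,0,0]],"roll":[0,0,0]}'
python3 - <<'E'
from h import *
from cell import get_image
plan(.5395,.0915,.109,-67)
im=np.hstack([cv2.resize(get_image(n)[y:y+160,x:x+160],(400,400),interpolation=cv2.INTER_CUBIC) for n,x,y in(("scene",245,170),)]*1)
cv2.imwrite("pics/g2.png",cv2.resize(im,(600,600))[:,:,::-1])
E
```

```text
time: 4.6
eef_pos: [0.5379, 0.0929, 0.1093]
tool_rot: [[0.369, -0.001, 0.929], [-0.929, 0.001, 0.369], [-0.001, -1.0, -0.0]]
force: [-4.3, 1.1, 7.5]
grip_width: 0.21
time: 4.9
eef_pos: [0.5379, 0.0929, 0.1094]
tool_rot: [[0.372, -0.001, 0.928], [-0.928, 0.001, 0.372], [-0.002, -1.0, 0.0]]
force: [-3.8, 1.4, 6.2]
grip_width: 0.21
t 4.9 pos [0.5379 0.0929 0.1094] xang -68.19 y [-0.001  0.001 -1.   ] F [-3.8  1.4  6.2] M [0.4  0.89 0.02] grip 0.21 q [-45.  30.  42. 112. -27.  48. -56.]
offset [0.06 0.01 0.03] roll -0.2
```

View pics/g2.png

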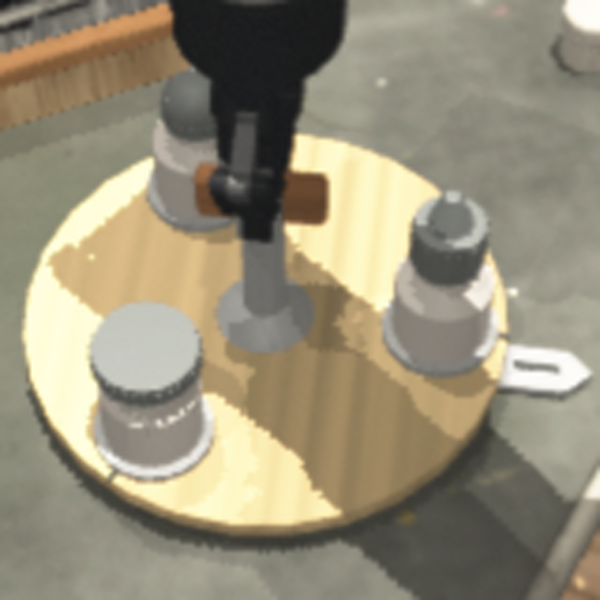

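```bash
python3 - <<'E'
from h import *
C=np.array([.5382,.0925]);p=hit("scene",(245+453/3.75-.37,170+195/3.75-.37),.138);a=hit("scene",(245+592/3.75-.37,170+372/3.75-.37),.002)
for q in(p,a):print(q,np.degrees(np.arctan2(*(q-C)[::-1])),np.linalg.norm(q-C))
u=(np.array([.3815,.0254])-C);u/=np.linalg.norm(u);print("front",C+.09*u, "dist",np.linalg.norm(C+.09*u-p))
E
python3 -m jog '{"offset":[[0,0,0],[0,0,0],[0,0,0],[0,0,0],[0,-1,0],[0,-2,0],[0,-3,0],[0,-3.5,0],[0,-3.5,0],[0,-3.5,0]],"roll":[0,0,0,0,0,0,0,0,0,0]}' 0.3
python3 -c "from h import *;plan(.455,.0567,.2,-68)"
```

```text
[0.45461606 0.05709136] -157.04103838756814 0.09077470452729725
[0.38088897 0.02311636] -156.19963102530568 0.17193269412891815
front [0.45546603 0.05707275] dist 0.00085017024870471
time: 5.95
eef_pos: [0.5381, 0.0923, 0.2135]
tool_rot: [[0.372, -0.0, 0.928], [-0.928, 0.0, 0.372], [-0.0, -1.0, 0.0]]
force: [-0.6, -0.2, 0.6]
grip_width: 0.701
t 5.95 pos [0.5381 0.0923 0.2135] xang -68.19 y [-0.  0. -1.] F [-0.6 -0.2  0.6] M [-0.02 -0.01 -0.02] grip 0.701 q [-50.  23.  48. 105. -20.  60. -63.]
offset [ 0.07  0.45 -3.01] roll -0.03
```

```bash
python3 -m jog '{"offset":[[0.1,0,-1.5],[0.1,0,-3],[0.1,0,-3],[0.1,0,-3],[0.1,0,-3],[0.1,0,-3]],"roll":[0,0,0,0,0,0]}'
python3 - <<'E'
from h import *
from cell import get_image
plan(.455,.0571,.086,-68)
cv2.imwrite("pics/g3.png",cv2.resize(get_image("scene")[170:330,245:405],(600,600),interpolation=cv2.INTER_CUBIC)[:,:,::-1])
E
```

```text
time: 6.55
eef_pos: [0.4567, 0.0563, 0.2136]
tool_rot: [[0.372, 0.0, 0.928], [-0.928, -0.001, 0.372], [0.001, -1.0, 0.0]]
force: [-0.1, 0.0, 0.1]
grip_width: 0.698
t 6.55 pos [0.4567 0.0563 0.2136] xang -68.17 y [ 0.    -0.001 -1.   ] F [-0.1  0.   0.1] M [ 0.02 -0.02  0.05] grip 0.698 q [-56.  13.  52. 116. -12.  56. -66.]
offset [-0.05  4.25 -0.04] roll -0.03
```

View pics/g3.png

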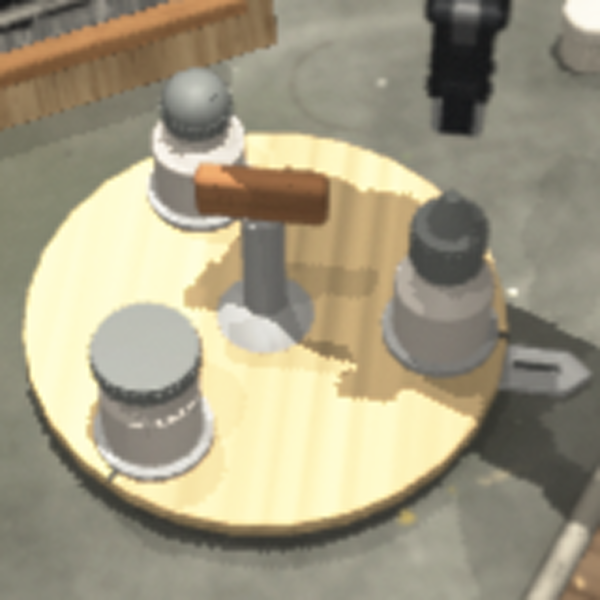

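The spout (tip at (453,195)) stayed at the arrow; the gripper hovers over it. Descending and gripping.

```bash
python3 -m jog '{"offset":[[0,1,0],[0,2,0],[0,2.8,0],[0,3.5,0],[0,4,0],[0,4.25,0],[0,4.25,0],[0,4.25,0]],"roll":[0,0,0,0,0,0,0,0]}'
python3 -m jog '{"offset":[[0,0,0],[0,0,0],[0,0,0],[0,0,0],[0,0,0],[0,0,0]],"roll":[0,0,0,0,0,0]}' 1 40
python3 - <<'E'
from h import *
from cell import get_image
plan(.455,.0571,.086,-68)
cv2.imwrite("pics/g4.png",cv2.resize(get_image("scene")[170:330,245:405],(600,600),interpolation=cv2.INTER_CUBIC)[:,:,::-1])
E
```

```text
time: 7.4
eef_pos: [0.4563, 0.0559, 0.0866]
tool_rot: [[0.371, 0.0, 0.929], [-0.929, -0.0, 0.371], [0.0, -1.0, 0.0]]
force: [-0.3, 0.5, -0.1]
grip_width: 0.697
time: 8.0
eef_pos: [0.4563, 0.0562, 0.0869]
tool_rot: [[0.371, 0.001, 0.928], [-0.928, 0.001, 0.371], [-0.0, -1.0, 0.001]]
force: [-0.7, 0.5, 7.5]
grip_width: 0.409
t 8.0 pos [0.4563 0.0562 0.0869] xang -68.19 y [ 0.001  0.001 -1.   ] F [-0.7  0.5  7.5] M [ 0.11  0.25 -0.02] grip 0.409 q [-46.  25.  43. 124. -27.  40. -53.]
offset [-0.05  0.03 -0.03] roll -0.03
```

View pics/g4.png

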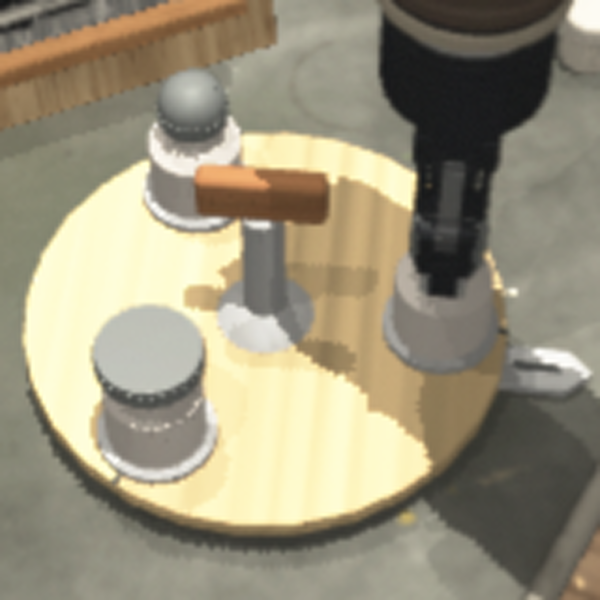

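Fingers are on the collar; the bottle stays at the arrow. Unscrewing (roll negative) while rising.

```bash
python3 -m jog '{"offset":[[0,0,0],[0,-0.02,0],[0,-0.03,0],[0,-0.04,0],[0,-0.05,0],[0,-0.06,0],[0,-0.07,0],[0,-0.08,0],[0,-0.09,0],[0,-0.1,0]],"roll":[-0.4,-1,-1.7,-2.4,-3.1,-3.8,-4.5,-5.2,-5.9,-6.5]}'
python3 -c "from h import *;plan(.456,.0563,.0925,9.5)"
```

```text
time: 9.05
eef_pos: [0.4564, 0.056, 0.09]
tool_rot: [[0.874, 0.001, 0.486], [-0.486, 0.001, 0.874], [0.001, -1.0, 0.001]]
force: [-0.8, 0.0, 6.2]
grip_width: 0.404
t 9.05 pos [0.4564 0.056  0.09  ] xang -29.05 y [ 0.001  0.001 -1.   ] F [-0.8  0.   6.2] M [-0.11  0.21 -0.12] grip 0.404 q [-38.  22.  32. 124. -19.  38. -22.]
offset [-0.02 -0.08  0.  ] roll -6.43
```

```bash
python3 -m jog '{"offset":[[0,-0.01,0],[0,-0.02,0],[0,-0.03,0],[0,-0.04,0],[0,-0.05,0],[0,-0.06,0],[0,-0.07,0],[0,-0.08,0],[0,-0.09,0],[0,-0.1,0]],"roll":[-0.5,-1.2,-1.9,-2.6,-3.3,-4,-4.7,-5.4,-6.1,-6.5]}'
python3 -m jog '{"offset":[[0,0,0],[0,0,0],[0,0,0]],"roll":[-0.2,-0.3,-0.3]}'
python3 - <<'E'
from h import *
from cell import get_image
plan(.455,.0571,.2,10)
cv2.imwrite("pics/g5.png",cv2.resize(get_image("scene")[170:330,245:405],(600,600),interpolation=cv2.INTER_CUBIC)[:,:,::-1])
E
```

```text
time: 10.05
eef_pos: [0.4564, 0.0559, 0.0931]
tool_rot: [[0.985, 0.002, -0.173], [0.173, 0.0, 0.985], [0.002, -1.0, 0.0]]
force: [-0.0, -0.9, 4.1]
grip_width: 0.409
time: 10.35
eef_pos: [0.4569, 0.0549, 0.0931]
tool_rot: [[0.98, 0.002, -0.199], [0.199, -0.0, 0.98], [0.002, -1.0, -0.001]]
force: [0.8, -4.0, 4.8]
grip_width: 0.407
t 10.35 pos [0.4569 0.0549 0.0931] xang 11.49 y [ 0.002 -0.    -1.   ] F [ 0.8 -4.   4.8] M [-0.94 -0.11 -0.43] grip 0.407 q [-30.  21.  21. 123. -12.  38.  10.]
offset [-0.04 -3.56  0.08] roll 0.25
```

View pics/g5.png

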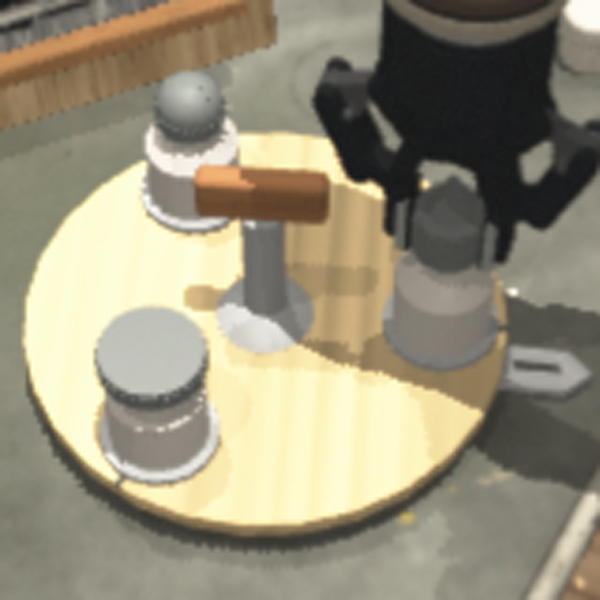

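End stop felt (moment −0.43 N m at ~79.7° of turn). Releasing a little and lifting away.

```bash
python3 -m jog '{"offset":[[0,0,0],[0,0,0],[0,0,0],[0,0,0],[0,-0.5,0],[0,-1.3,0],[0,-2.3,0],[0,-3.3,0],[0,-4,0],[0,-4,0]],"roll":[0,0,0,0,0,0,0,0,0,0]}' 0.42
python3 -c "from h import *;plan(.50,.25,.2,10)"
```

```text
time: 11.4
eef_pos: [0.4573, 0.0564, 0.2148]
tool_rot: [[0.98, 0.004, -0.201], [0.201, 0.002, 0.98], [0.005, -1.0, 0.001]]
force: [0.5, 0.5, 0.1]
grip_width: 0.58
t 11.4 pos [0.4573 0.0564 0.2148] xang 11.61 y [ 0.004  0.002 -1.   ] F [0.5 0.5 0.1] M [-0.01 -0.03  0.04] grip 0.58 q [-34.  10.  24. 115.  -5.  55.   4.]
offset [2.69 0.51 6.04] roll 0.27
```

Move aside (+y, toward tool +z) so both cameras see the result.

```bash
python3 -m jog '{"offset":[[0,-0.5,1],[0,-0.5,2.5],[0,-0.5,4],[0,-0.5,5.5],[0,-0.5,7],[0,-0.5,8],[0,-0.5,8],[0,-0.5,8],[0,-0.5,8]],"roll":[0,0,0,0,0,0,0,0,0]}'
python3 - <<'E'
from h import *
from cell import get_image
plan(.455,.0571,.2,10)
im=np.hstack([cv2.resize(get_image(n)[y:y+160,x:x+160],(400,400),interpolation=cv2.INTER_CUBIC) for n,x,y in(("top",265,165),("scene",245,170))])
cv2.imwrite("pics/g6.png",im[:,:,::-1])
E
```

```text
time: 12.3
eef_pos: [0.4077, 0.2896, 0.2267]
tool_rot: [[0.98, -0.001, -0.2], [0.2, -0.001, 0.98], [-0.001, -1.0, -0.001]]
force: [-0.7, -0.5, 0.8]
grip_width: 0.581
t 12.3 pos [0.4077 0.2896 0.2267] xang 11.51 y [-0.001 -0.001 -1.   ] F [-0.7 -0.5  0.8] M [-0.07 -0.03  0.02] grip 0.581 q [-54.  13.  15. 108.  -4.  59. -26.]
offset [-0.    0.9  -7.91] roll 0.25
```

View pics/g6.png

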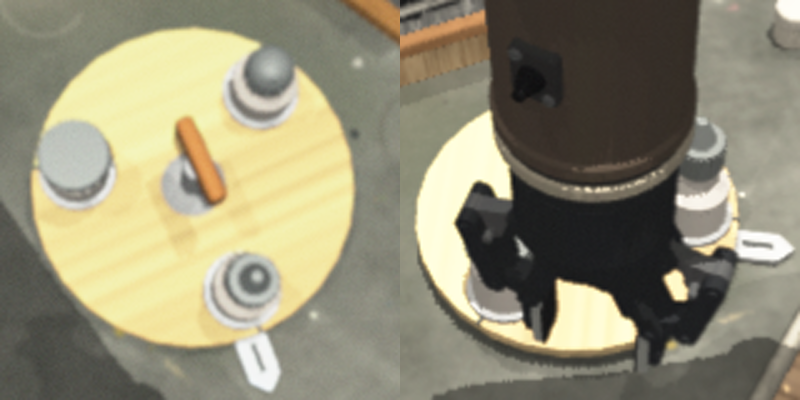

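```bash
python3 - <<'E'
from h import *
from cell import ticket
p=hit("top",(265+257/2.5-.3,165+275/2.5-.3),.144);d=np.linalg.norm(p-[.4555,.0571]);print(p,"dist to front",d)
(o,a),(q,b)=ray("top",(367.5,274.7)),ray("scene",(245+455/3.75-.37,170+178/3.75-.37))
s=np.linalg.lstsq(np.c_[a,-b],q-o,rcond=None)[0];print("tip tri (g5+g6)",o+a*s[0],q+b*s[1])
if d<.012: ticket.close_job();print("closed")
E
```

```text
[0.45780205 0.05368703] dist to front 0.0041167699525740155
tip tri (g5+g6) [0.45763804 0.05386291 0.14569457] [0.45602281 0.05331561 0.14559505]
the job is handed in; nothing more can be done
closed
```

I turned the carousel about 36° clockwise by the wooden bar, which brought the spout bottle to the arrow. I then gripped the spout's collar, unscrewed it about 79° anticlockwise while rising with the thread, let go, moved clear and handed in the job at about 12.4 s.

- **At the arrow:** the spout's axis is about 4 mm from the front mark as I measured it (the limit is 20 mm).
- **Unscrewed:** the wrist moment rose to 0.43 N m at the end of the turn, which I read as the end stop. The spout tip came out at about 146 mm by two cameras, against 138 mm shut; 144 mm would be fully open. The joint angle itself cannot be read, so this is inferred.
- **Robot clear:** forces were near zero afterwards and the gripper was well away from the bottle.
- **Disagreement:** the early estimates of the carousel axis from the pictures differed by a few millimetres. I used the position the bar settled into when gripped.

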